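Stand the jars on the board in order of height

TASK

Take the spice jar, the white shaker, the black-lidded salt jar and the tealight that stand on the near side of the table (not their like at the back) and line them up on the wooden board in order of height: the tallest on the cork disc next to the tall wooden post, then shorter and shorter to the shortest on the disc farthest from the post. Stand each one upright in the middle of its own disc, and set them down without dropping or knocking any over.

Things in the scene. Friction and masses are not known exactly. Their poses are not given: they have to be found in the camera images.
- spice_jar: spice jar, see-through with a patterned label and a dark brown screw cap: 105 mm tall; round body 42 mm across, cap (top 20 mm) 44 mm across; 0.11 kg; loose, on the robot's side of the board (like ones at the far edge are not meant), upright at the start, origin at the centre of its underside, z up along its axis
- shaker: white shaker with a rounded light-grey perforated head: 90 mm tall; round, 44 mm across at the widest of the body (lower 74 mm), head 34 mm; it stands with a lean of about 0.04 rad; 0.1 kg; loose, on the robot's side of the board (like ones at the far edge are not meant), upright at the start, origin at the centre of its underside, z up along its axis
- salt_jar: plain white jar with a black lid: 76 mm tall; round, 46 mm across up to 60 mm, lid 42 mm; 0.14 kg; loose, on the robot's side of the board (like ones at the far edge are not meant), upright at the start, origin at the centre of its underside, z up along its axis
- tealight: tealight candle in a pale round cup with green wax: 15 mm tall, 38 mm across, 15 g; loose, on the robot's side of the board (like ones at the far edge are not meant), upright at the start, origin at the centre of its underside, z up along its axis
- disc_1: one of four identical flat cork discs in a straight row along the wooden board, 64 mm across, 3 mm thick, 95 mm apart centre to centre; fixed. Origin at the centre of its underside (12 mm above the table; its top is 15 mm above the table). The numbering says nothing of the order in the row, which differs from start to start
- disc_2: one of four identical flat cork discs in a straight row along the wooden board, 64 mm across, 3 mm thick, 95 mm apart centre to centre; fixed. Origin at the centre of its underside (12 mm above the table; its top is 15 mm above the table). The numbering says nothing of the order in the row, which differs from start to start
- disc_3: one of four identical flat cork discs in a straight row along the wooden board, 64 mm across, 3 mm thick, 95 mm apart centre to centre; fixed. Origin at the centre of its underside (12 mm above the table; its top is 15 mm above the table). The numbering says nothing of the order in the row, which differs from start to start
- disc_4: one of four identical flat cork discs in a straight row along the wooden board, 64 mm across, 3 mm thick, 95 mm apart centre to centre; fixed. Origin at the centre of its underside (12 mm above the table; its top is 15 mm above the table). The numbering says nothing of the order in the row, which differs from start to start
- post: turned wooden post, 92 mm tall, 18 mm thick with a 26 mm knob, standing on one end of the board, in line with the discs; the nearest disc is 90 mm from it, the others 185, 280 and 375 mm. It may be at either end; the other end has only a low 11 mm stub. Fixed; origin at the centre of its foot, 12 mm above the table
- board: flat wooden board 90 mm (its x) by 520 mm (its y, along the row of discs), top 12 mm above the table, fixed; origin at the centre of its underside; it carries the discs, the post and the stub

How it is judged:
By the outcome, as a careful person would: the job done as asked, in the order asked, and still so for the second after the job is handed in, with the robot touching nothing.
It also fails if it takes over 102 s, if anything falls off the work surface, if the arm or the gripper's body presses on something with over 40 N, if the wrist force passes 120 N, or if a joint passes its speed limit or range.

ROBOT

A 6-joint arm with a two-finger parallel gripper is mounted at the origin on a cart in front of the work surface, level with it; the furniture and walls round the work are solid. World frame = base frame: x ahead of the robot, y to its left, z up, the work surface at z = 0. Lengths are in mm, angles in rad, forces in N, time in s.
With the tool pointing down it reaches from about 350 to 875 mm from the base axis. Payload 4.2 kg.
Tool frame: the origin (TCP) lies at the very end of the fingers, on their centre line; the grasp point (between the pads) lies 19 mm behind it; z points along the fingers, y is the line along which they close (so a half turn about z gives the same grasp; the last joint's range is limited). The gripper opens to 87 mm and grips with 3 to 60 N. Pads are 19 mm wide; open, the fingers measure 117 mm over their backs; the gripper's body (75 mm by 190 mm) begins 51 mm behind the grasp point.
Start: joints at [1.522, 0.385, 0.008, 0, -1.194, -0.259], TCP at [189.319, 595.615, 222.55] pointing down, gripper open.
Joint ranges: [-3.14, 3.14], [-1.21, 2.06], [-1.07, 1.41], [-3.16, 2.05], [-2.99, -0.16], [-3.1, 3.1]. Speed limits (rad/s): [2.79, 2.79, 3.14, 3.14, 3.14, 3.14].

INTERFACE

Orientations are given as a unit quaternion [w, x, y, z].
In Python, from workcell import env gives the robot as it stands.
- The arm moves only by the tool shift_gripper, called after "Emit:" in YAML: its name, and indented under it one key for each argument. Schema: {"type":"object","properties":{"rows":{"type":"string"},"aperture":{"type":"number"},"grip_force":{"type":"number"},"only":{"type":"string"},"quiet":{"type":"boolean"},"lines":{"type":"string"}},"required":["rows"],"additionalProperties":false}. rows is a string of 1 to 20 rows, one to a line, with the numbers parted by spaces; each row has 6 numbers: dx, dy, dz in mm, then a rotation vector rx, ry, rz in rad; each row shifts and turns the commanded pose from where the row before left it, along the tool's axes as they then stand; what a row does not reach is not made up. A row lasts 1/8 s, in which the tool goes at most 62.5 mm and 0.188 rad, less where a joint would pass 70% of its speed; a pose out of reach is approached as far as the arm can. aperture is the opening from 0.0 (shut) to 1.0 (fully open), set as the call begins (left out keeps the last). The fingers move at their own pace and stop on an object; grip_force is the grip in N (left out, the last holds). Time passes only in rows, so rows that do not move let the fingers close. The tool returns the time, the measured TCP pose, the force, the opening and the grip force at its end. only (a regular expression) keeps the lines of the reply that match it, lines (a string "A,B") keeps lines A to B, and quiet returns only ok. Input that does not fit is refused with a message, and nothing moves.
- env.observe(): the state, without advancing time (a new reading comes with each control period).
- env.get_image(name): name is "side" or "top" or "wrist"; returns a dict with "color" (400x640x3 uint8, red, green, blue), "K" (3x3 intrinsics, pixels), "R" (3x3) and "t" (3): a world point X has camera coordinates R X + t. Camera axes: x right, y down, z forward; pixel columns grow to the right and rows downward; lengths in mm; the calibration is good to about 2 mm. A picture is of the moment at which its call begins. There is no depth.
- env.close_job(): hands the job in; it is judged then, once.
The state is a dict: "t": time; "joint_pos": joint angles; "dq": joint speeds; "tau": joint torques, N m; "eef_pos": TCP position; "ee_rot": TCP orientation; "wrist_force": force on the tool from outside, world axes, zero at the start; "torque": the same for the moment, N m; "opening": opening from 0.0 (shut) to 1.0 (fully open); "finger_force": force on a finger pad.
Only numpy, scipy, OpenCV 4.12 (cv2) and the standard library are available. Lean on these libraries where they do the work, as an engineer would, in place of code of your own. Each camera call takes 0.05 s, during which the arm holds its last target. There are 200 camera calls.

## Working session

There is one attempt and no reset: what is moved stays moved. The work goes in short steps, Python scripts to look and compute and a tool call to move; the robot and the scene stay as the last step left them, time stands still between calls to the robot, and variables do not carry over. Pictures are saved under pics/ and viewed, at most 14 in all, crops included, and the job is handed in when it is done.

```bash
ls; mkdir -p pics
```

Run:
```python
from workcell import env
import cv2
for n in("top","side"):
    d=env.get_image(n);cv2.imwrite(f"pics/{n}0.png",d["color"][:,:,::-1]);print(n,d["K"].round(1).tolist(),d["R"].round(3).tolist(),d["t"].round(1).tolist())
o=env.observe();print(o["t"],o["eef_pos"],o["ee_rot"],o["opening"])
```

```text
pics
workcell.py
top [[433.5, 0.0, 319.8], [0.0, 433.5, 197.5], [0.0, 0.0, 1.0]] [[0.031, -0.999, 0.006], [-0.976, -0.032, -0.217], [0.217, 0.001, -0.976]] [-5.3, 539.3, 1302.4]
side [[434.0, 0.0, 325.4], [0.0, 434.0, 206.0], [0.0, 0.0, 1.0]] [[0.863, -0.505, 0.003], [-0.21, -0.364, -0.908], [0.46, 0.783, -0.42]] [-438.3, 160.5, 882.1]
0.1 [189.14938087 595.14136796 221.578059  ] [ 9.69465950e-04  9.88167979e-01 -1.53372404e-01 -1.06567111e-04] 1.00096263564822
```

View pics/top0.png

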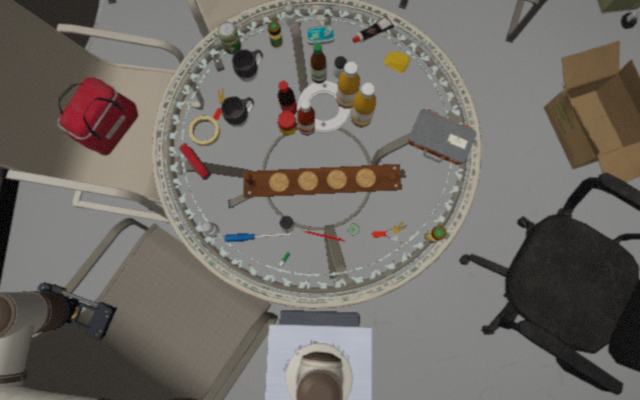

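View pics/side0.png

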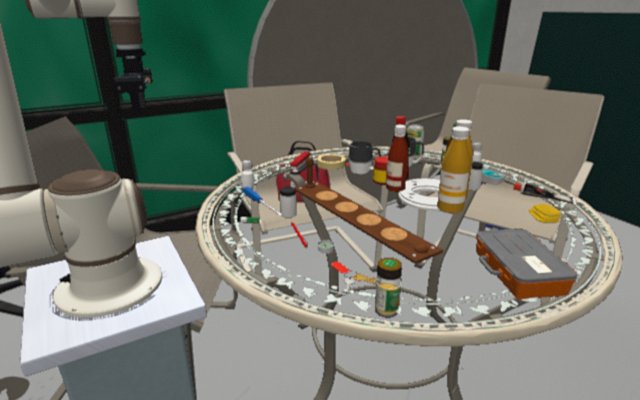

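The top view shows a shaker near (206,228), the salt jar at (287,222), the tealight at (353,230) and the spice jar at (438,233). The board runs from (245,182) to (400,178). I'll enlarge it for precise pixels.

Run:
```python
import cv2,numpy as np
a=cv2.imread("pics/top0.png");b=cv2.imread("pics/side0.png")
c=cv2.resize(a[155:255,190:450],None,fx=3,fy=3,interpolation=cv2.INTER_CUBIC)
cv2.imwrite("pics/topc.png",c)
d=cv2.resize(b[140:320,230:450],None,fx=3,fy=3,interpolation=cv2.INTER_CUBIC)
cv2.imwrite("pics/sidec.png",d)
```

```text
(no output)
```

View pics/topc.png

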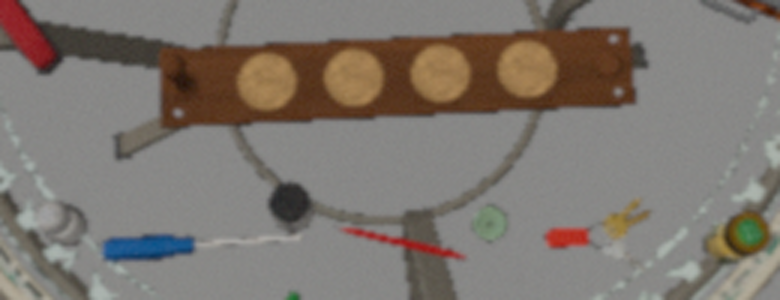

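View pics/sidec.png

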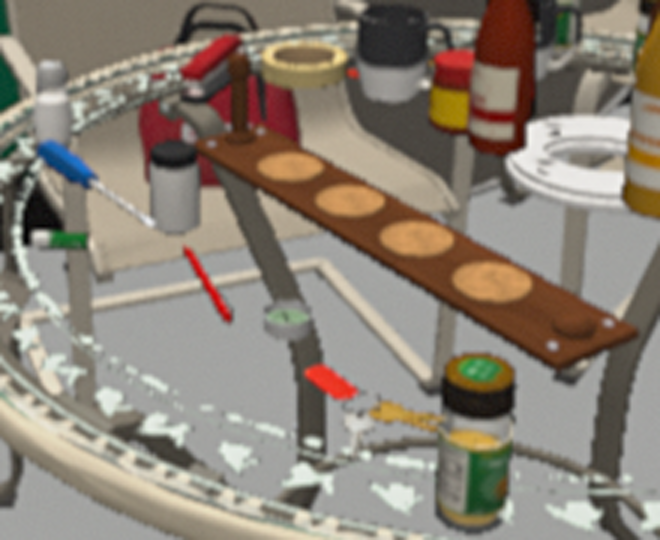

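The enlarged views show the post at the left (+y) end. The disc centres in the top crop are (267,81), (354,77), (440,73) and (527,69). The lids are at salt (289,202), spice (747,233), shaker head (50,218) and tealight (490,222).

Create h.py:
```python
import numpy as np
from workcell import env
def ray(d,u,v,z):
    K,R,t=d["K"],d["R"],d["t"]; c=-R.T@t; r=R.T@np.linalg.solve(K,[u,v,1.]); return c+r*(z-c[2])/r[2]
```

Run:
```python
from h import *
T=env.get_image("top");S=env.get_image("side")
f=lambda p,ox,oy:((p[0]+.5)/3-.5+ox,(p[1]+.5)/3-.5+oy)
for n,a,b,z in [("d1",(267,81),(290,166),15),("d2",(354,77),(350,200),15),("d3",(440,73),(416,238),15),("d4",(527,69),(492,282),15),
 ("salt",(289,202),(175,155),76),("tea",(490,222),(288,315),15),("spice",(747,233),(479,372),105),("shakerhead",(50,218),(50,68),84)]:
    print(n,ray(T,*f(a,190,155),z).round(1),ray(S,*f(b,230,140),z).round(1))
# bases from side
for n,b in [("salt base front",(175,232)),("spice base front",(471,523)),("shaker base",(52,142))]: print(n,ray(S,*f(b,230,140),0).round(1))
```

```text
d1 [597.8 147.9  15. ] [597.2 147.1  15. ]
d2 [605.4  53.3  15. ] [605.1  51.9  15. ]
d3 [613.  -40.4  15. ] [612.1 -42.2  15. ]
d4 [ 620.6 -135.4   15. ] [ 619. -138.   15.]
salt [455.4 112.8  76. ] [451.   96.4  76. ]
tea [450.6 -97.4  15. ] [ 449.3 -101.3   15. ]
spice [ 434.2 -346.2  105. ] [ 433.2 -349.7  105. ]
shakerhead [430.1 352.7  84. ] [432.4 346.   84. ]
salt base front [450. 100.   0.]
spice base front [ 430.7 -355.9    0. ]
shaker base [431.7 355.4   0. ]
```
Salt mismatch: my side crop salt lid read y (155): lid top ellipse center maybe (175,150). top pixel: 289,202 -> 112.8. Side 96? Tough; 16mm. Side pixel scale: ~ 1 px of 3x crop... at range ~1m, 434 → 2.3mm/px, 0.8 mm per crop px. 16mm=20 crop px. Hmm. Salt base at side (450,100). Is the top-view position right? crop 289/3+190=286.2; In the original (287,222). (286.2-319.8)/433.5*~1200=-93 → y ~ +93+... shift: camera center y? t: -5.3 ; R. hmm R row 0 0.031*x → x=455 → +14. So x_cam= 0.031*455 -y -5.3+... => y=93+14-5=102. Depth: 0.217*455-0.976*76+1302=1327. so -33.6/433.5*1327=-103; y=103+14-5=112. OK. Distances check: discs consistent to 2mm. For side: salt lid in original (288,184)... crop 175/3+230=288. In original view salt jar at approx (289,198), consistent. Is the other: in top view, only lid visible with body below hidden? The camera sits at x? Camera centre: c=-R^T t: x ≈ .976*539-.217*1302 +.. ≈ 244, y≈-24?, z≈1387. The salt jar at (455,112,76): body would appear slightly... in top picture the lid hides body? camera from near side (x=244), jar at x=455 so near side of body should be visible slightly... For shaker and spice jar, body visible toward... spice: body at left-lower, lid at right. Shaker: head left, body right. For salt: base displacement: from lid, 76mm height lean outward: horizontal offset from camera (211,136)*76/1311=(12,8)mm. Body below 46 vs lid 42 at 60. So visible maybe 10mm; white crescent should be visible at the right-bottom... a little shade at right-bottom, yes whitish. Is the black thing possibly 'salt jar' or a different thing? In the side view salt jar at ... two cameras disagree by 16mm mainly y. Side view: salt jar width in crop: x 150-200, 50 px crop=17px → at depth ~? 0.46*455+.783*112-.42*76+882=1147 → 17*2.64=44mm OK. Lid top row: 142 to 165 centre 152. The base at 232. Hmm base front (450,100,0) is bottom front edge; centre is behind by 23mm along camera direction (0.46,0.783)/.908 → (462,120). Lid top: side view x pixel 175 gives line; shifting along camera ray direction horizontally (0.46,.783): (451,96.4)+18*(0.5,.86)=(460,112). Compare with (455,113): across-line error: direction perpendicular (0.86,-0.5): (451-455.4)*.86-(96.4-112.8)*.5=-3.8+8.2=4.4mm. So row reading off 15mm ⇒ ~7mm of height.. ~ 8 crop px. Lid centre would be at ~147 or so? Plausible: top lid row 142-... the lid ellipse may be smaller than I think (lid side black too; ellipse invisible within black). Yes: black lid, ellipse centre indistinguishable; black spans 142–170ish incl. 16mm side. So the top centre ~151. Fine. Top one trusted; black region in top includes lid side facing camera slightly: shift of the near side by 16mm*0.17... ~ 1.3mm. Fine. Wrist camera will refine anyway. Lateral 4.4mm discrepancy ok; check with wrist camera.

Add to h.py:
```python
from scipy.spatial.transform import Rotation as Ro
def go(x,y,z,yaw=-1.492):
    o=env.observe(); w=o["ee_rot"]; R=Ro.from_quat([w[1],w[2],w[3],w[0]])
    G=Ro.from_euler("z",yaw)*Ro.from_matrix(np.diag([1.,-1,-1]))
    print("t",round(o["t"],2),"pos",np.round(o["eef_pos"],1),"tool shift",np.round(R.inv().apply(np.array([x,y,z])-o["eef_pos"]),1),"after-turn shift",np.round(G.inv().apply(np.array([x,y,z])-o["eef_pos"]),1),"rot",np.round((R.inv()*G).as_rotvec(),3),"op",round(o["opening"],3),"F",np.round(o["wrist_force"],1),"ff",np.round(o["finger_force"],1))
```

Emit:
shift_gripper:
  rows: "51 27 0 0 0 0\n51 27 0 0 0 0\n51 27 0 0 0 0\n51 27 0 0 0 0\n51 27 0 0 0 0\n50 25 0 0 0 0\n0 0 0 0 0 0.169\n0 0 0 0 0 0.169\n0 0 0 0 0 0.169\n0 0 0 0 0 0.169\n0 0 0 0 0 0.169\n0 0 0 0 0 0.169\n0 0 0 0 0 0.17\n0 0 0 0 0 0\n0 0 0 0 0 0"
  aperture: 1.0

```text
t: 2.08
eef_pos: [431.5, 350.7, 222.4]
ee_rot: [0.0, 0.735, -0.678, -0.0]
wrist_force: [-0.4, -0.8, -0.5]
opening: 1.0
finger_force: 0.0
```

Run:
```python
from h import *; import cv2
go(431,351,220)
d=env.get_image("wrist");cv2.imwrite("pics/w1.png",d["color"][:,:,::-1])
for p in [(431,351,84),(431,351,0)]:
    c=d["K"]@(d["R"]@np.array(p)+d["t"]);print(c[:2]/c[2])
```

```text
t 2.08 pos [431.5 350.7 222.4] tool shift [-0.3  0.4  2.4] after-turn shift [-0.3  0.4  2.4] rot [ 0.    -0.     0.003] op 1.0 F [-0.4 -0.8 -0.5] ff 0.0
[326.21170857 191.06786565]
[325.54052608 173.0375271 ]
```

View pics/w1.png

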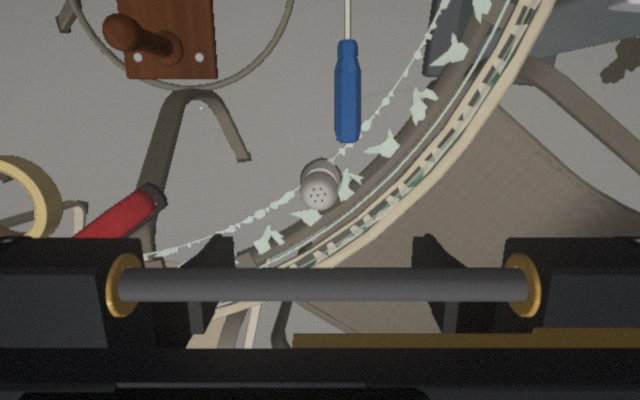

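The wrist view shows the shaker head at about (319,193), with the body edge centred near (321,178). The post is top-left at (150,42), and nothing stands in the way of the fingers.

Run:
```python
from h import *
d=env.get_image("wrist")
print(ray(d,319,193,86).round(1),ray(d,320.5,182,60).round(1))
```

```text
[437.1 352.8  86. ] [436.3 348.6  60. ]
```

Emit:
shift_gripper:
  rows: "1 -3.5 40 0 0 0\n0 0 40 0 0 0\n0 0 40 0 0 0\n0 0 40 0 0 0\n0 0 31 0 0 0\n0 0 0 0 0 0"
  aperture: 1.0

```text
t: 2.92
eef_pos: [434.0, 348.5, 29.3]
ee_rot: [0.003, 0.735, -0.678, 0.0]
wrist_force: [0.0, 0.0, -0.1]
opening: 1.0
finger_force: 0.0
```

Emit:
shift_gripper:
  rows: "0 0 0 0 0 0\n0 0 0 0 0 0\n0 0 0 0 0 0\n0 0 0 0 0 0\n0 0 0 0 0 0\n0 0 0 0 0 0\n0 0 0 0 0 0"
  aperture: 0.0
  grip_force: 15

```text
t: 3.8
eef_pos: [435.0, 350.0, 31.7]
ee_rot: [0.0, 0.735, -0.679, 0.0]
wrist_force: [-0.7, 1.2, 2.6]
opening: 0.466
finger_force: 15.0
```

```bash
python3 -c "
from h import *
go(605.3,52.6,150)"
```

```text
t 3.8 pos [435.  350.   31.7] tool shift [ 309.9 -146.3 -118.3] after-turn shift [ 309.9 -146.4 -118.3] rot [ 0. -0.  0.] op 0.466 F [-0.7  1.2  2.6] ff 15.0
```

Emit:
shift_gripper:
  rows: "0 0 -20 0 0 0\n0 0 -40 0 0 0\n0 0 -40 0 0 0\n0 0 -18 0 0 0\n20 -9 0 0 0 0\n40 -19 0 0 0 0\n40 -19 0 0 0 0\n40 -19 0 0 0 0\n40 -19 0 0 0 0\n40 -19 0 0 0 0\n40 -19 0 0 0 0\n30 -14 0 0 0 0\n20 -9 0 0 0 0\n0 0 0 0 0 0\n0 0 0 0 0 0"

```text
t: 5.68
eef_pos: [604.5, 52.7, 149.0]
ee_rot: [0.0, 0.735, -0.679, -0.0]
wrist_force: [0.1, 0.6, -0.8]
opening: 0.465
finger_force: 14.8
```

Run:
```python
from h import *; import cv2
go(605.3,52.6,48)
d=env.get_image("wrist");cv2.imwrite("pics/w2.png",d["color"][:,:,::-1])
for p in [(605.3,52.6,15),(612.5,-41.3,15),(597.5,147.5,15)]:
    c=d["K"]@(d["R"]@np.array(p)+d["t"]);print(c[:2]/c[2])
```

```text
t 5.67 pos [604.5  52.7 149. ] tool shift [ 1.00e-01 -9.00e-01  1.01e+02] after-turn shift [ 1.00e-01 -8.00e-01  1.01e+02] rot [0.001 0.    0.   ] op 0.465 F [ 0.1  0.6 -0.8] ff 14.8
[324.68905936 191.70653796]
[325.08295139  74.99244135]
[324.9159385  291.95648958]
```

View pics/w2.png

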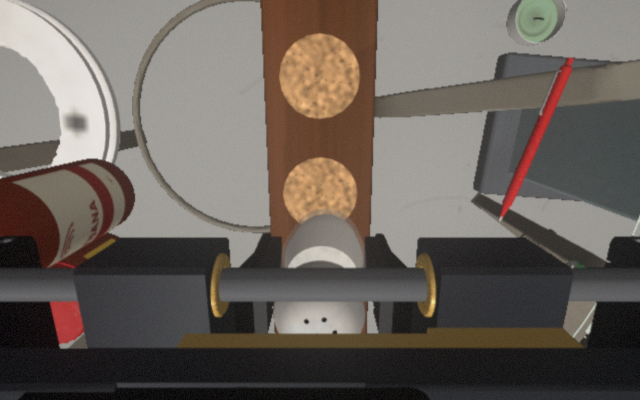

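The wrist view shows disc 3 at (320,76) and disc 2 at (320,191). That is about 5 px (4 mm) left of prediction, meaning +x. I'll lower it and compare the jar's foot with the disc directly.

Emit:
shift_gripper:
  rows: "0 -2.5 30 0 0 0\n0 0 30 0 0 0\n0 0 20 0 0 0\n0 0 10 0 0 0\n0 0 0 0 0 0\n0 0 0 0 0 0"

```text
t: 6.48
eef_pos: [608.3, 53.2, 60.6]
ee_rot: [-0.001, 0.735, -0.678, 0.001]
wrist_force: [-0.7, -0.4, -0.6]
opening: 0.465
finger_force: 14.8
```

Run:
```python
from h import *; import cv2
go(607.3,52.6,48)
d=env.get_image("wrist");W=d["color"][120:300,200:450];W=cv2.resize(W,None,fx=3,fy=3,interpolation=cv2.INTER_CUBIC)
cv2.imwrite("pics/w3.png",W[:,:,::-1])
```

```text
t 6.47 pos [608.3  53.2  60.6] tool shift [ 0.5  1.1 12.6] after-turn shift [ 0.5  1.  12.6] rot [-0.002  0.     0.001] op 0.465 F [-0.7 -0.4 -0.6] ff 14.8
```

View pics/w3.png

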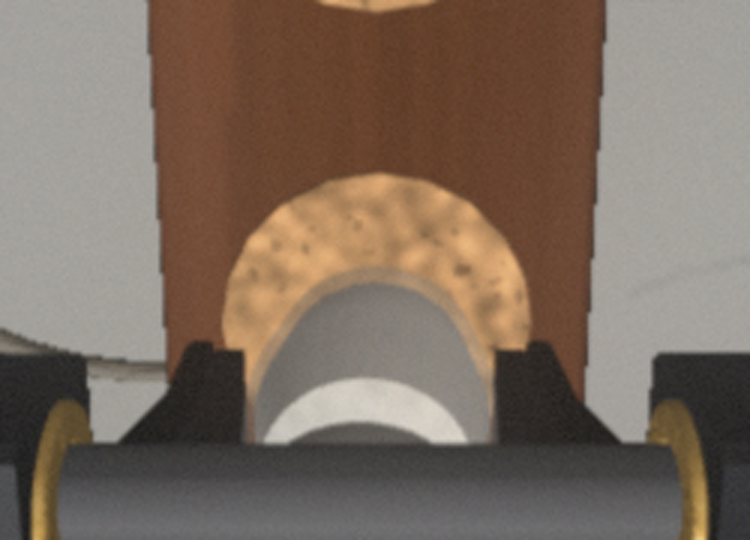

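The crop shows the shaker's foot centred on about column 372 against the disc's 376, a difference of 1 mm. I'll check the fore-aft offset numerically.

Run:
```python
from h import *
d=env.get_image("wrist");o=env.observe();e=o["eef_pos"];print(e.round(1))
f=lambda u,v:((u+.5)/3-.5+200,(v+.5)/3-.5+120)
print("disc far edge",ray(d,*f(376,174),15).round(1),"-> centre y +32; disc l/r",ray(d,*f(223,320),15).round(1),ray(d,*f(530,320),15).round(1))
print("shaker foot far edge (+22)",ray(d,*f(374,283),e[2]-31.7).round(1),ray(d,*f(374,268),e[2]-31.7).round(1))
```

```text
[608.2  53.   60.7]
disc far edge [611.9  23.1  15. ] -> centre y +32; disc l/r [640.8  56.   15. ] [578.1  51.   15. ]
shaker foot far edge (+22) [610.9  41.3  29. ] [611.1  38.3  29. ]
```

Emit:
shift_gripper:
  rows: "5 1 6 0 0 0\n0 0 4 0 0 0\n0 0 2 0 0 0\n0 0 1 0 0 0\n0 0 0.5 0 0 0\n0 0 0 0 0 0"

```text
t: 7.32
eef_pos: [606.8, 47.5, 46.7]
ee_rot: [0.0, 0.735, -0.679, 0.0]
wrist_force: [-2.0, -0.9, 5.1]
opening: 0.464
finger_force: 15.2
```

Run:
```python
from h import *; import cv2
go(607.3,47.6,46.7)
d=env.get_image("wrist");W=d["color"][120:300,200:450];W=cv2.resize(W,None,fx=3,fy=3,interpolation=cv2.INTER_CUBIC)
d=env.get_image("side");V=d["color"][145:275,280:450];V=cv2.resize(V,(0,0),fx=3,fy=3,interpolation=cv2.INTER_CUBIC)
W=cv2.resize(W,(540,390));cv2.imwrite("pics/w4.png",np.vstack([cv2.resize(W,(400,290)),cv2.resize(V,(400,306))])[:,:,::-1])
```

```text
t 7.33 pos [606.8  47.5  46.7] tool shift [-0.1 -0.5 -0. ] after-turn shift [-0.1 -0.5 -0. ] rot [ 0. -0.  0.] op 0.464 F [-2.  -0.9  5.1] ff 15.2
```

View pics/w4.png

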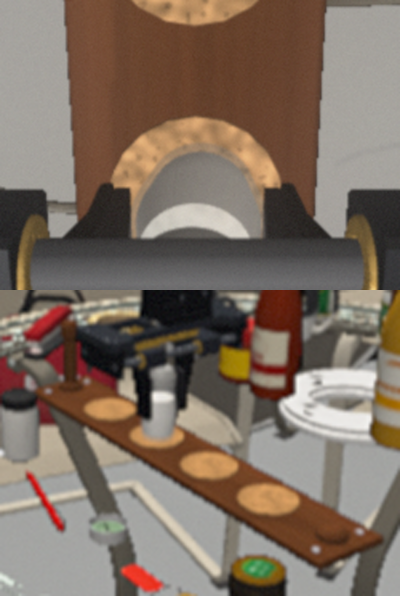

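The wrist crop shows the foot 12 mm from the disc's far edge and centred sideways. The side view shows it standing on disc 2, with 5 N of contact. Release and go over the salt jar.

Emit:
shift_gripper:
  rows: "0 0 0 0 0 0\n0 0 0 0 0 0\n0 0 0 0 0 0\n0 0 0 0 0 0\n0 0 -20 0 0 0\n0 0 -40 0 0 0\n0 0 -50 0 0 0\n0 0 -50 0 0 0\n0 0 -10 0 0 0\n0 0 0 0 0 0"
  aperture: 0.9

```text
t: 8.68
eef_pos: [607.0, 47.8, 216.4]
ee_rot: [-0.001, 0.734, -0.679, 0.0]
wrist_force: [-0.4, 0.1, -1.1]
opening: 0.898
finger_force: 0.0
```

Run:
```python
from h import *
go(455,111,200)
```

```text
t 8.68 pos [607.   47.8 216.4] tool shift [-75.  146.6  16.3] after-turn shift [-75.  146.5  16.4] rot [-0.001  0.001  0.   ] op 0.898 F [-0.4  0.1 -1.1] ff 0.0
```

Emit:
shift_gripper:
  rows: "-19 36 4 0 0 0\n-19 37 4 0 0 0\n-19 37 4 0 0 0\n-18 36 4 0 0 0\n0 0 0 0 0 0\n0 0 0 0 0 0"
  aperture: 1.0

```text
t: 9.43
eef_pos: [455.4, 110.8, 199.1]
ee_rot: [0.001, 0.735, -0.678, -0.0]
wrist_force: [0.1, -0.2, 0.3]
opening: 1.003
finger_force: 0.0
```

Run:
```python
from h import *; import cv2
go(455,111,26)
d=env.get_image("wrist");W=d["color"][100:250,200:450]
T=env.get_image("top")["color"][155:255,190:450]
cv2.imwrite("pics/w5.png",np.vstack([cv2.resize(W,(520,312),interpolation=cv2.INTER_CUBIC),cv2.resize(T,(520,200),interpolation=cv2.INTER_CUBIC)])[:,:,::-1])
for p in [(455,111,76),(455,111,0)]:
    c=d["K"]@(d["R"]@np.array(p)+d["t"]);c=c[:2]/c[2];print((c-[200,100])*2.08)
```

```text
t 9.43 pos [455.4 110.8 199.1] tool shift [-4.000e-01  1.000e-01  1.731e+02] after-turn shift [ -0.2   0.4 173.1] rot [ 0.001 -0.001  0.001] op 1.003 F [ 0.1 -0.2  0.3] ff 0.0
[262.26887208 198.44601367]
[260.77824152 160.74545797]
```

View pics/w5.png

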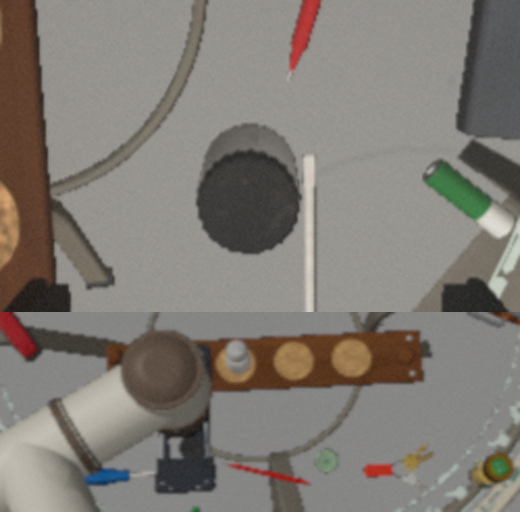

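The wrist crop shows the lid at (249,202), about 5 px off in x and 1.7 mm in y from prediction. The screwdriver shaft lies lower, at column 308, and the shaker stands on disc 2. Grasp at TCP z=26.

Emit:
shift_gripper:
  rows: "-1.5 -2 40 0 0 0\n0 0 40 0 0 0\n0 0 40 0 0 0\n0 0 40 0 0 0\n0 0 13 0 0 0\n0 0 0 0 0 0\n0 0 0 0 0 0"
  aperture: 1.0

```text
t: 10.4
eef_pos: [458.7, 113.1, 28.3]
ee_rot: [-0.001, 0.735, -0.679, 0.0]
wrist_force: [0.4, -0.0, -0.4]
opening: 1.001
finger_force: 0.0
```

Emit:
shift_gripper:
  rows: "0 0 0 0 0 0\n0 0 0 0 0 0\n0 0 0 0 0 0\n0 0 0 0 0 0\n0 0 0 0 0 0\n0 0 0 0 0 0\n0 0 0 0 0 0"
  aperture: 0.0
  grip_force: 18

```text
t: 11.28
eef_pos: [457.6, 112.6, 27.1]
ee_rot: [-0.0, 0.735, -0.679, 0.0]
wrist_force: [0.2, -0.2, 0.0]
opening: 0.524
finger_force: 18.0
```

```bash
python3 -c "
from h import *
go(614,-41.5,145)"
```

```text
t 11.28 pos [457.6 112.6  27.1] tool shift [ 166.  -143.8 -117.9] after-turn shift [ 165.9 -143.8 -117.9] rot [-0.  0.  0.] op 0.524 F [ 0.2 -0.2  0. ] ff 18.0
```

Emit:
shift_gripper:
  rows: "0 0 -20 0 0 0\n0 0 -40 0 0 0\n0 0 -40 0 0 0\n0 0 -18 0 0 0\n18 -16 0 0 0 0\n30 -26 0 0 0 0\n35 -30 0 0 0 0\n35 -30 0 0 0 0\n30 -26 0 0 0 0\n18 -16 0 0 0 0\n0 0 30 0 0 0\n0 0 30 0 0 0\n0 0 20 0 0 0\n0 0 10 0 0 0\n0 0 0 0 0 0\n0 0 0 0 0 0"

```text
t: 13.28
eef_pos: [614.7, -41.5, 56.0]
ee_rot: [-0.001, 0.735, -0.679, 0.001]
wrist_force: [0.9, 0.0, -1.7]
opening: 0.522
finger_force: 18.0
```

Run:
```python
from h import *; import cv2
go(614,-41.5,42)
d=env.get_image("wrist");W=d["color"][120:300,200:450];W=cv2.resize(W,None,fx=3,fy=3,interpolation=cv2.INTER_CUBIC)
cv2.imwrite("pics/w6.png",W[:,:,::-1])
```

```text
t 13.28 pos [614.7 -41.5  56. ] tool shift [-0.   0.8 14. ] after-turn shift [-0.   0.7 14. ] rot [-0.002 -0.     0.   ] op 0.522 F [ 0.9  0.  -1.7] ff 18.0
```

View pics/w6.png

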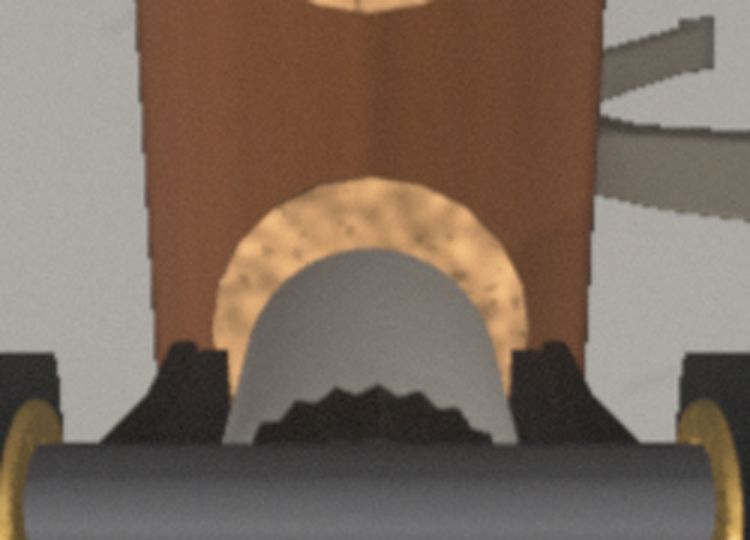

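The crop shows the disc's far edge at row 178 with sides at 213 and 527 (centre 370). The jar's foot is at row 249 with a centre near column 371, so the sideways error is well under 1 mm.

Run:
```python
from h import *
d=env.get_image("wrist");e=env.observe()["eef_pos"];print(e.round(1))
f=lambda u,v:((u+.5)/3-.5+200,(v+.5)/3-.5+120)
print("disc centre y",ray(d,*f(370,178),15)[1]+32, "foot centre",ray(d,*f(371,249),e[2]-27.1)[1]+23, "x",ray(d,*f(370,178),15)[0],ray(d,*f(371,249),e[2]-27.1)[0])
```

```text
[614.7 -41.4  56.1]
disc centre y -39.492827613474844 foot centre -38.18789872305179 x 619.572768124167 618.5471268670861
```

Emit:
shift_gripper:
  rows: "1 0 6 0 0 0\n0 0 4 0 0 0\n0 0 2 0 0 0\n0 0 1 0 0 0\n0 0 0.6 0 0 0\n0 0 0 0 0 0"

```text
t: 14.12
eef_pos: [613.9, -42.7, 42.1]
ee_rot: [0.0, 0.735, -0.679, -0.0]
wrist_force: [-2.7, 0.0, 5.4]
opening: 0.523
finger_force: 18.0
```

```bash
python3 -c "
from h import *
go(614.7,-42.4,42.1)"
```

```text
t 14.12 pos [613.9 -42.7  42.1] tool shift [-0.2 -0.8  0. ] after-turn shift [-0.2 -0.8  0. ] rot [ 0. -0.  0.] op 0.523 F [-2.7  0.   5.4] ff 18.0
```

Emit:
shift_gripper:
  rows: "0 0 0 0 0 0\n0 0 0 0 0 0\n0 0 0 0 0 0\n0 0 0 0 0 0\n0 0 -20 0 0 0\n0 0 -40 0 0 0\n0 0 -50 0 0 0\n0 0 -50 0 0 0\n0 0 -10 0 0 0\n36 25 0 0 0 0\n36 25 0 0 0 0\n36 25 0 0 0 0\n36 25 0 0 0 0\n36 25 0 0 0 0\n36 26 0 0 0 0\n36 26 0 0 0 0\n37 26 0 0 0 0\n0 0 0 0 0 0\n0 0 0 0 0 0"
  aperture: 0.95

```text
t: 16.5
eef_pos: [434.3, -346.5, 210.8]
ee_rot: [0.0, 0.734, -0.679, -0.001]
wrist_force: [1.6, -0.5, -0.2]
opening: 0.951
finger_force: 0.0
```

Run:
```python
from h import *; import cv2
go(434,-348,48)
d=env.get_image("wrist");W=d["color"][100:280,200:450]
T=env.get_image("top")["color"][155:255,190:450]
cv2.imwrite("pics/w7.png",np.vstack([cv2.resize(W,(500,360),interpolation=cv2.INTER_CUBIC),cv2.resize(T,(500,192),interpolation=cv2.INTER_CUBIC)])[:,:,::-1])
for p in [(434,-348,105),(434,-348,0)]:
    c=d["K"]@(d["R"]@np.array(p)+d["t"]);c=c[:2]/c[2];print((c-[200,100])*2)
```

```text
t 16.5 pos [ 434.3 -346.5  210.8] tool shift [  1.6   0.3 162.8] after-turn shift [  1.5   0.4 162.8] rot [ 0.001  0.001 -0.   ] op 0.951 F [ 1.6 -0.5 -0.2] ff 0.0
[252.9346312  197.10387214]
[250.92710189 146.42149069]
```

View pics/w7.png

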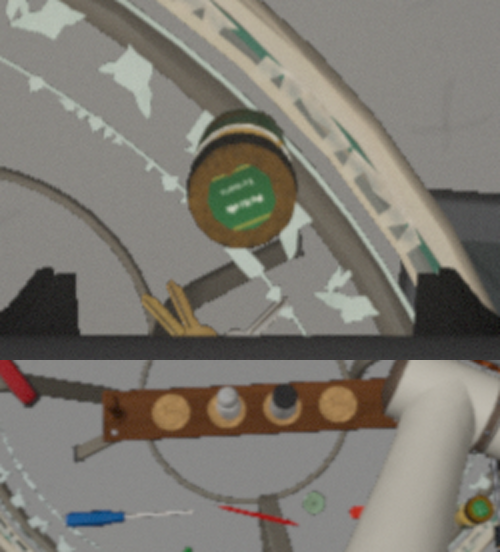

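The wrist crop shows the brown cap at (242,194), about 1 mm from the estimate once the known wrist-camera bias is taken off. The top crop shows the shaker and salt jar standing in the middle of discs 2 and 3.

Emit:
shift_gripper:
  rows: "2 -1 40 0 0 0\n0 0 40 0 0 0\n0 0 40 0 0 0\n0 0 35 0 0 0\n0 0 12 0 0 0\n0 0 0 0 0 0\n0 0 0 0 0 0"
  aperture: 1.0

```text
t: 17.48
eef_pos: [437.0, -349.0, 46.0]
ee_rot: [-0.0, 0.735, -0.678, 0.002]
wrist_force: [0.2, 0.2, 0.8]
opening: 1.003
finger_force: 0.0
```

Emit:
shift_gripper:
  rows: "0 0 0 0 0 0\n0 0 0 0 0 0\n0 0 0 0 0 0\n0 0 0 0 0 0\n0 0 0 0 0 0\n0 0 0 0 0 0\n0 0 0 0 0 0"
  aperture: 0.0
  grip_force: 18

```text
t: 18.35
eef_pos: [435.7, -348.6, 44.4]
ee_rot: [0.0, 0.734, -0.679, -0.0]
wrist_force: [0.1, -0.1, 0.1]
opening: 0.506
finger_force: 18.0
```

```bash
python3 -c "
from h import *
go(599.5,147.5,190)"
```

```text
t 18.35 pos [ 435.7 -348.6   44.4] tool shift [-481.7 -202.4 -145.6] after-turn shift [-481.7 -202.3 -145.6] rot [ 0. -0.  0.] op 0.506 F [ 0.1 -0.1  0.1] ff 18.0
```

Emit:
shift_gripper:
  rows: "0 0 -20 0 0 0\n0 0 -42 0 0 0\n0 0 -42 0 0 0\n0 0 -32 0 0 0\n0 0 -10 0 0 0\n-20 -8 0 0 0 0\n-36 -15 0 0 0 0\n-42 -18 0 0 0 0\n-42 -18 0 0 0 0\n-42 -18 0 0 0 0\n-42 -18 0 0 0 0\n-42 -18 0 0 0 0\n-42 -18 0 0 0 0\n-42 -18 0 0 0 0\n-42 -18 0 0 0 0\n-40 -16 0 0 0 0\n-30 -12 0 0 0 0\n-19 -8 0 0 0 0\n0 0 0 0 0 0"

```text
t: 20.72
eef_pos: [599.9, 147.7, 189.0]
ee_rot: [0.001, 0.735, -0.678, -0.001]
wrist_force: [-0.2, 0.1, -0.4]
opening: 0.502
finger_force: 18.0
```

```bash
python3 -c "
from h import *
go(599.5,147.5,72)"
```

```text
t 20.73 pos [599.9 147.7 189. ] tool shift [1.00e-01 1.00e-01 1.17e+02] after-turn shift [  0.2   0.4 117. ] rot [ 0.002 -0.001  0.001] op 0.502 F [-0.2  0.1 -0.4] ff 18.0
```

Emit:
shift_gripper:
  rows: "0 0 30 0 0 0\n0 0 40 0 0 0\n0 0 30 0 0 0\n0 0 12 0 0 0\n0 0 5 0 0 0\n0 0 0 0 0 0\n0 0 0 0 0 0"

```text
t: 21.6
eef_pos: [600.9, 147.2, 74.8]
ee_rot: [-0.001, 0.735, -0.679, 0.0]
wrist_force: [0.6, 0.3, -0.0]
opening: 0.501
finger_force: 18.0
```

Run:
```python
from h import *; import cv2
go(599.5,147.5,59.4)
d=env.get_image("wrist");W=d["color"][120:300,200:450];W=cv2.resize(W,None,fx=3,fy=3,interpolation=cv2.INTER_CUBIC)
cv2.imwrite("pics/w8.png",W[:,:,::-1])
```

```text
t 21.6 pos [600.9 147.2  74.8] tool shift [-0.4  1.4 15.4] after-turn shift [-0.4  1.3 15.4] rot [-0.002  0.001  0.   ] op 0.501 F [ 0.6  0.3 -0. ] ff 18.0
```

View pics/w8.png

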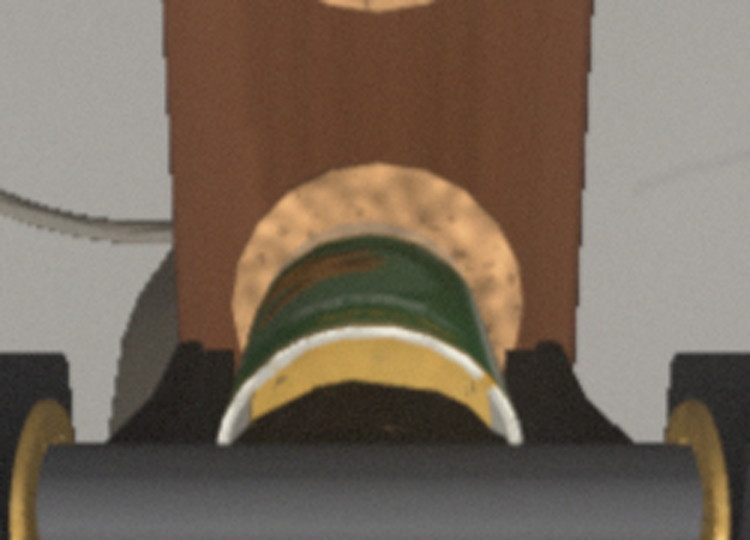

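The crop shows disc 1's far edge at row 163 (centre column 377) and the jar's foot edge at about row 224 (centre column 371). I'll check the numbers.

Run:
```python
from h import *
d=env.get_image("wrist");e=env.observe()["eef_pos"];print(e.round(1))
f=lambda u,v:((u+.5)/3-.5+200,(v+.5)/3-.5+120)
b=e[2]-44.4
print("disc centre",ray(d,*f(377,163),15)+[-2.5,32,0], "foot centre",ray(d,*f(371,224),b)+[-1.7,21,0])
```

```text
[600.6 147.2  74.5]
disc centre [601.59611371 149.67901814  15.        ] foot centre [602.89256909 148.15406252  30.10472863]
```

Emit:
shift_gripper:
  rows: "-1.2 1 6 0 0 0\n0 0 5 0 0 0\n0 0 2 0 0 0\n0 0 1 0 0 0\n0 0 0.6 0 0 0\n0 0 0 0 0 0"

```text
t: 22.45
eef_pos: [598.8, 147.9, 59.4]
ee_rot: [0.0, 0.735, -0.679, -0.0]
wrist_force: [-3.3, -1.3, 4.0]
opening: 0.496
finger_force: 18.0
```

```bash
python3 -c "
from h import *
go(599.5,148.5,59.4)"
```

```text
t 22.45 pos [598.8 147.9  59.4] tool shift [-0.5 -0.7 -0. ] after-turn shift [-0.5 -0.7 -0. ] rot [ 0. -0.  0.] op 0.496 F [-3.3 -1.3  4. ] ff 18.0
```

Emit:
shift_gripper:
  rows: "0 0 0 0 0 0\n0 0 0 0 0 0\n0 0 0 0 0 0\n0 0 0 0 0 0\n0 0 -20 0 0 0\n0 0 -40 0 0 0\n0 0 -50 0 0 0\n0 0 -50 0 0 0\n0 0 -10 0 0 0\n33 24 0 0 0 0\n33 24 0 0 0 0\n33 24 0 0 0 0\n33 24 0 0 0 0\n33 24 0 0 0 0\n33 24 0 0 0 0\n36 24 20 0 0 0\n0 0 40 0 0 0\n0 0 40 0 0 0\n0 0 0 0 0 0\n0 0 0 0 0 0"
  aperture: 0.95

```text
t: 24.95
eef_pos: [451.0, -98.5, 129.8]
ee_rot: [-0.0, 0.735, -0.678, 0.001]
wrist_force: [-0.1, 0.0, 0.7]
opening: 0.947
finger_force: 0.0
```

Run:
```python
from h import *; import cv2
go(450,-98.5,3)
d=env.get_image("wrist");W=d["color"][60:280,200:450]
T=env.get_image("top")["color"][155:255,190:450]
cv2.imwrite("pics/w9.png",np.vstack([cv2.resize(W,(475,418),interpolation=cv2.INTER_CUBIC),cv2.resize(T,(475,182),interpolation=cv2.INTER_CUBIC)])[:,:,::-1])
c=d["K"]@(d["R"]@np.array([450,-98.5,15])+d["t"]);c=c[:2]/c[2];print((c-[200,60])*1.9)
```

```text
t 24.95 pos [451.  -98.5 129.8] tool shift [-1.000e-01  1.200e+00  1.268e+02] after-turn shift [-1.000e-01  1.000e+00  1.268e+02] rot [-0.002 -0.001  0.001] op 0.947 F [-0.1  0.   0.7] ff 0.0
[242.06917021 261.62944148]
```

View pics/w9.png

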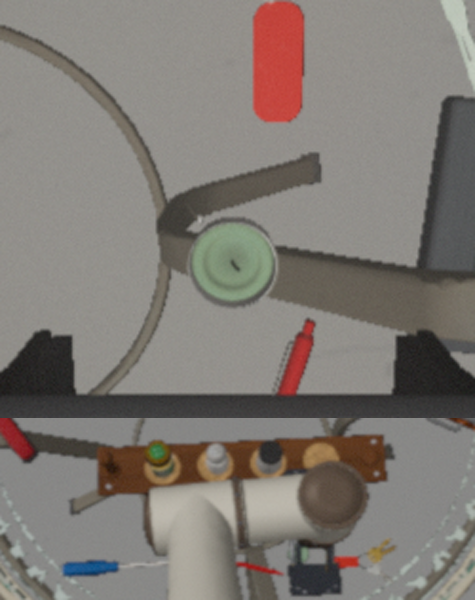

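Tealight at (233,262), matching in y and 4 mm off in x from the known bias. The pen tip at (308,325) is clear of the fingers. The top crop shows three pieces standing on discs 1–3.

Emit:
shift_gripper:
  rows: "0 0 40 0 0 0\n0 0 40 0 0 0\n0 0 30 0 0 0\n0 0 10 0 0 0\n0 0 5 0 0 0\n0 0 0 0 0 0\n0 0 0 0 0 0\n0 0 0 0 0 0"
  aperture: 0.95

```text
t: 26.05
eef_pos: [450.5, -98.5, 4.5]
ee_rot: [-0.001, 0.734, -0.679, 0.001]
wrist_force: [0.6, -0.2, 1.4]
opening: 0.951
finger_force: 0.0
```

Emit:
shift_gripper:
  rows: "0 0 0 0 0 0\n0 0 0 0 0 0\n0 0 0 0 0 0\n0 0 0 0 0 0\n0 0 0 0 0 0\n0 0 0 0 0 0\n0 0 0 0 0 0"
  aperture: 0.0
  grip_force: 8

```text
t: 26.92
eef_pos: [450.0, -98.5, 3.8]
ee_rot: [-0.0, 0.734, -0.679, -0.0]
wrist_force: [0.0, -0.3, 0.3]
opening: 0.423
finger_force: 8.0
```

```bash
python3 -c "
from h import *
go(621.5,-136.2,120)"
```

```text
t 26.93 pos [450.  -98.5   3.8] tool shift [  51.1 -167.9 -116.2] after-turn shift [  51.1 -168.  -116.2] rot [0. 0. 0.] op 0.423 F [ 0.  -0.3  0.3] ff 8.0
```

Emit:
shift_gripper:
  rows: "0 0 -15 0 0 0\n0 0 -35 0 0 0\n0 0 -36 0 0 0\n0 0 -30 0 0 0\n11 -36 0 0 0 0\n14 -46 0 0 0 0\n14 -46 0 0 0 0\n12 -40 0 0 0 0\n0 0 30 0 0 0\n0 0 30 0 0 0\n0 0 17 0 0 0\n0 0 10 0 0 0\n0 0 0 0 0 0\n0 0 0 0 0 0"

```text
t: 28.68
eef_pos: [622.4, -136.1, 34.1]
ee_rot: [-0.001, 0.735, -0.678, 0.001]
wrist_force: [-0.8, -1.0, 0.5]
opening: 0.423
finger_force: 8.0
```

Run:
```python
from h import *; import cv2
go(621.5,-136.2,18.8)
d=env.get_image("wrist");W=d["color"][120:300,200:450];W=cv2.resize(W,None,fx=3,fy=3,interpolation=cv2.INTER_CUBIC)
cv2.imwrite("pics/w10.png",W[:,:,::-1])
```

```text
t 28.68 pos [ 622.4 -136.1   34.1] tool shift [ 0.   0.9 15.3] after-turn shift [ 0.   0.9 15.3] rot [-0.002 -0.     0.001] op 0.423 F [-0.8 -1.   0.5] ff 8.0
```

View pics/w10.png

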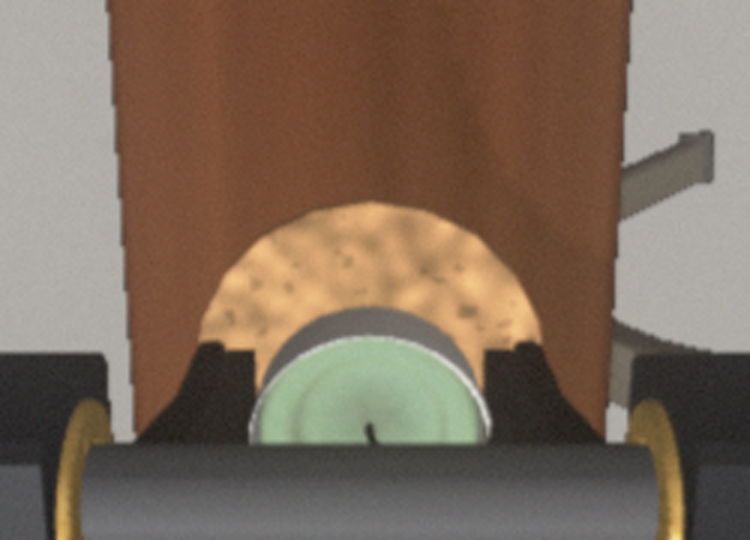

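The crop shows disc 4's far edge at row 203 (centre column 371) and the tealight's rim top at row 337 (centre column 370), with its foot edge at row 307.

Run:
```python
from h import *
d=env.get_image("wrist");e=env.observe()["eef_pos"];print(e.round(1))
f=lambda u,v:((u+.5)/3-.5+200,(v+.5)/3-.5+120)
b=e[2]-3.8
print("disc centre",ray(d,*f(371,203),15)+[-2.5,32,0], "foot centre",ray(d,*f(372,307),b)+[-1.5,19,0],"rim",ray(d,*f(370,335),b+15)+[-1.5,19,0])
```

```text
[ 622.2 -136.1   34.1]
disc centre [ 624.45856885 -134.26827517   15.        ] foot centre [ 624.17982445 -133.46558357   30.26870785] rim [ 624.51743511 -134.06795973   45.26870785]
```

Well centred. Lower it gently.

Emit:
shift_gripper:
  rows: "0.4 0 6 0 0 0\n0 0 5 0 0 0\n0 0 2 0 0 0\n0 0 1 0 0 0\n0 0 0.6 0 0 0\n0 0 0 0 0 0"

```text
t: 29.52
eef_pos: [621.2, -136.5, 18.8]
ee_rot: [0.0, 0.735, -0.679, -0.0]
wrist_force: [-2.9, 1.0, 4.7]
opening: 0.424
finger_force: 8.0
```

```bash
python3 -c "
from h import *
go(621.5,-136.2,18.8)"
```

```text
t 29.52 pos [ 621.2 -136.5   18.8] tool shift [-0.3 -0.3  0. ] after-turn shift [-0.3 -0.3  0. ] rot [ 0.001 -0.     0.   ] op 0.424 F [-2.9  1.   4.7] ff 8.0
```

Emit:
shift_gripper:
  rows: "0 0 0 0 0 0\n0 0 0 0 0 0\n0 0 0 0 0 0\n0 0 0 0 0 0\n0 0 -15 0 0 0\n0 0 -40 0 0 0\n0 0 -50 0 0 0\n0 0 -50 0 0 0\n0 0 -40 0 0 0\n30 40 0 0 0 0\n30 40 0 0 0 0\n30 40 0 0 0 0\n30 40 0 0 0 0\n30 30 0 0 0 0\n30 0 0 0 0 0\n30 0 0 0 0 0\n0 0 0 0 0 0\n0 0 0 0 0 0\n0 0 0 0 0 0"
  aperture: 0.8

```text
t: 31.9
eef_pos: [448.8, -360.1, 213.7]
ee_rot: [-0.0, 0.735, -0.678, 0.0]
wrist_force: [0.1, -0.9, 0.1]
opening: 0.805
finger_force: 0.0
```

Run:
```python
from h import *; import cv2
d=env.get_image("top")
I=d["color"].astype(int); hsv=cv2.cvtColor(d["color"],cv2.COLOR_RGB2HSV).astype(int)
def proj(p):
    c=d["K"]@(d["R"]@np.array(p,float)+d["t"]);return c[:2]/c[2]
g=(I[:,:,1]>I[:,:,0]+12); k=(I.max(2)<60); w=(I.min(2)>90)&(hsv[:,:,1]<40)
for n,p,m,z in [("spice green lid",(597.5,147.5),g,120),("shaker head",(605.3,52.6),w,100),("salt lid",(612.5,-41.3),k,91),("tea",(620,-136.5),g,30)]:
    u,v=proj((*p,z)).round().astype(int); s=np.zeros(m.shape,bool); s[v-11:v+12,u-11:u+12]=1
    y,x=np.nonzero(m&s); print(n,len(x),ray(d,x.mean(),y.mean(),z).round(1),"expect",p)
o=env.observe();print(o["t"],o["eef_pos"].round(0),o["finger_force"])
```

```text
spice green lid 55 [596.7 148.2 120. ] expect (597.5, 147.5)
shaker head 288 [613.7  52.3 100. ] expect (605.3, 52.6)
salt lid 111 [610.7 -41.9  91. ] expect (612.5, -41.3)
tea 70 [ 618.9 -135.4   30. ] expect (620, -136.5)
31.95 [ 449. -360.  214.] 0.0
```

Run:
```python
from h import *
d=env.get_image("top");I=d["color"].astype(int)
c=d["K"]@(d["R"]@np.array([605.3,52.6,90.])+d["t"]);u,v=(c[:2]/c[2]).round().astype(int)
A=(I.max(2)-I.min(2)<28)&(I.max(2)>75); print(u,v)
for r in range(v-13,v+14): print(r,"".join("#" if q else "." for q in A[r,u-14:u+15]))
f=lambda u,v,z:ray(d,u,v,z).round(1)
```

```text
307 174
161 #############################
162 #############################
163 #############################
164 #############################
165 #############################
166 #############################
167 #############################
168 ##################...........
169 ............#######..........
170 ...........#########.........
171 ...........#########.........
172 ..........###########........
173 ..........###########........
174 ..........###########........
175 ..........###########........
176 ...........##########........
177 ..........############.......
178 ..........############.......
179 ..........############.......
180 ..........############.......
181 ...........##########........
182 ...........##########........
183 ............#########........
184 .............#######.........
185 ...............##............
186 .............................
187 .............................
```

```bash
python3 -c "
from workcell import env
print(env.close_job())"
```

```text
the job is handed in; nothing more can be done
None
```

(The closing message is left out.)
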